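Seat the square reference cell in the camp kitchen's water tester

ROBOT

A 7-joint arm with a two-finger parallel gripper is mounted at the origin on the work surface. World frame = base frame: x ahead of the robot, y to its left, z up, the work surface at z = 0. Lengths are in m, angles in rad, forces in N, time in s.
With the tool pointing down it reaches from about 0.4 to 0.85 m from the base axis. Payload 10.4 kg.
Tool frame: the origin (TCP) lies midway between the tips of the shut fingers; the grasp point (between the pads) lies 19 mm behind it (bot.grip_depth is the distance from the TCP to the grasp point, in m); y points along the fingers, z is the direction in which the jaws open and shut, and the axes are right-handed (so a half turn about y gives the same grasp; the last joint's range is limited). The gripper opens to 85 mm and grips with 20 to 120 N. Pads are 22 mm wide; open, the fingers measure 114 mm over their backs; the gripper's body (76 mm by 85 mm) begins 54 mm behind the grasp point. The pads swing forward as they close: fully open they stand 13 mm farther back than shut.
Start: joints at [1.323, 0.332, -0.065, 1.46, 0.022, 1.35, -0.088], TCP at [0.139, -0.609, 0.231] pointing down, gripper open.
Joint ranges: [-2.6, 2.6], [-0.5, 2.12], [-1.47, 1.34], [0.16, 2.42], [-1.27, 4.41], [0.06, 2.06], [-2.6, 2.6]. Speed limits (rad/s): [2.22, 2.22, 2.79, 2.79, 3.14, 3.14, 3.14].

INTERFACE

Orientations are given as a unit quaternion [x, y, z, w].
In Python, from bench import bot gives the robot as it stands. The module is installed in compiled form; this text tells all that it offers.
- The arm moves only by the tool apply_moves, never from a script. Its argument "steps" is a list of rows, each an object of numbers: "dx", "dy", "dz": the shift along the world's x, y, z in m; "rx", "ry", "rz": the turn, a rotation vector about the world's x, y, z in rad; "gripper": the finger opening in m, from 0 to 0.0854. In form: [{"dx": .., "dy": .., "dz": .., "rx": .., "ry": .., "rz": .., "gripper": ..}, ...]. A call has 1 to 8 rows; each row shifts and turns the commanded pose from where the row before left it; what a row does not reach is not made up. A row lasts 1/12 s, in which the tool goes at most 41.7 mm and 7.16 degrees, less where a joint would pass 70% of its speed; a pose out of reach is approached as far as the arm can. A call is refused whole if a number of a shift passes 0.0417 or a number of a turn 0.125, either way. A call with a gripper value outside its range is refused whole. The fingers move at their own pace and stop on an object; "grip_force" is the grip in N (left out, the last holds). Time passes only in rows, so rows that do not move let the fingers close. It gives the time, the measured TCP pose, the force and the opening at its end, in the units of the state.
- bot.read_state(): the state, without advancing time (a new reading comes with each control period).
- bot.snapshot(name): name is "scene" or "top" or "wrist"; returns the picture (480x640x3 uint8, red, green, blue); there is no depth.
- bot.camera_model(name): a dict with "mtx" (3x3 intrinsics, pixels), "k1" (the pictures are not rectified: a ray, as slopes to the right and down, at radius r is drawn at 1 + k1 r^2 times it, then the intrinsics apply), "T" (4x4, takes a point from camera to world coordinates); the wrist camera has in their place "hand_eye" (4x4, takes a point from camera to tool coordinates, whose origin is the TCP and whose axes are the tool frame's). Camera axes: x right, y down, z forward; pixel columns grow to the right and rows downward; lengths in m; the calibration is good to about 2 mm. A picture is of the moment at which its call begins: read the wrist's pose just before it. camera_model takes no time and is no camera call.
- bot.finish_job(): hands the job in, once; it reports no verdict.
The state is a dict: "time_s": time; "q": joint angles; "qvel": joint speeds; "joint_efforts": joint torques, N m; "tcp_pos": TCP position; "orientation": TCP orientation; "force": force on the tool from outside, world axes, zero at the start; "moment": the same for the moment, N m; "grip_width": finger opening in m.
Only numpy, scipy, OpenCV 4.12 (cv2) and the standard library are available. Lean on these libraries where they do the work, as an engineer would, in place of code of your own. Each camera call takes 0.05 s, during which the arm holds its last target.

TASK

Get the water tester ready: take the square capped cell from the white tray and stand it in the tester's groove with its two clear faces looking along the groove, one at the lamp and one at the detector. Its seat is somewhere along the groove, so feel for it gently until the cell goes down into it, fully home, upright and square, and let go. The cell is glass: do not force it or tip it, and leave the other two things on the tray where they are.

Things in the scene. Friction and masses are not known exactly. Their poses are not given: they have to be found in the camera images.
- cell_center (a point): Centre (half-way up) of the square reference cell: 30 x 30 mm, 64 mm tall, about 90 g, standing loose on the tray's floor, black cap on the top 10 mm, on it a 3 mm grey ridge running along x, from clear face to clear face. Its two clear smooth glass faces look along its x axis (+x and -x); the two grey faces with upright ribs look along its y axis. z is up. A half turn makes no difference. Grip its upper half.
- tester: Water tester, a fixed grey optical bench, base 270 (x) x 120 (y) x 38 mm; origin at the centre of its underside, z up. The light runs along its x axis through an open groove, from the black lamp housing (+x end) to the grey detector housing (-x end): inner faces 80 mm from the centre, each 50 (x) x 70 (y) mm, tops 99 mm above the table. Pressing the cell on it with over 30 N breaks the cell.
- groove (a point): Centre of the groove, at floor level 46 mm above the table, axes as the tester's. The groove is 33 mm wide (y) and 160 mm long (x), between fixed aluminium walls 12 mm thick, tops 56 mm above the table; their upper 4 mm flare out at 45 degrees (mouth 41 mm). Its rigid steel floor has one recess, see the next entry. The cell stands on the floor until it goes down into the recess.
- bench (a point): Centre of the bench top, 38 mm above the table, which is the recess's bottom: 8 mm below the groove's floor, so the seated cell's centre is 70 mm above the table. The recess is 33 mm long (x), as wide as the groove, steep-sided; its middle lies anywhere within 18 mm of this point along the groove, another place every time, not given: find it by feel.
- tray: White enamel tray, fixed, 200 (x) x 170 (y) mm, rim 14 mm high, floor 4 mm thick; origin at the centre of its underside.
- vial: Bystander: small round glass vial with a black cap, 27 mm across, 57 mm tall, on the tray; origin under its centre.
- dropper: Bystander: white plastic bottle, 32 mm across, 75 mm tall, on the tray; origin under its centre.
Mind the look-alikes: they are no part of the job. What is shaped like the part that bears cell_center but blue is not meant.

How it is judged:
On the way:
1. the cell has been taken up from the tray (distance of cell_center from where it was at the start of the episode above 0.05 m), for 0.1 s.
At the end, for the whole second after the job is handed in: The cell rests released in the groove's recess: centre 67 to 72 mm above the tester's underside (home is 70), within 4 mm of the groove's middle line and 25 mm of its centre along it, upright within 0.06 rad, clear faces square to the light path within 0.12 rad (either way round) (z of cell_center in the frame of tester between 0.067 and 0.072 m and x of cell_center in the frame of tester between -0.025 and 0.025 m and y of cell_center in the frame of tester between -0.004 and 0.004 m and angle between the x axis of cell_center and the x axis of tester, either way round below 0.12 rad and angle between cell_center's own z axis and vertical below 0.06 rad and linear speed of cell below 0.01 m/s and contact force between the fingers and cell below 0.1 N); the robot touches nothing.
It fails at once if the cell is pressed on the tester with more than 30 N (contact force between cell and tester above 30 N).
It fails at once if the cell is tipped by more than 0.6 rad (angle between cell_center's own z axis and vertical above 0.6 rad).
It fails at once if the vial or the white bottle is moved by more than 30 mm (distance of any of vial, dropper from where it was at the start of the episode above 0.03 m).
It also fails if it takes over 67 s, if anything falls off the work surface, if the arm or the gripper's body presses on something with over 40 N, if the wrist force passes 120 N, or if a joint passes its speed limit or range.

## Working session

There is one attempt and no reset: what is moved stays moved. The work goes in short steps, Python scripts to look and compute and a tool call to move; the robot and the scene stay as the last step left them, time stands still between calls to the robot, and variables do not carry over. Pictures are saved under pics/ and viewed, and the job is handed in when it is done.

Besides the shell and the picture viewer there is one more tool, called after ">>>" as name(argument=value, ...) on one line, values as JSON. apply_moves: Moves the arm, as the interface text tells. Its arguments: {"type":"object","properties":{"steps":{"type":"array"},"grip_force":{"type":"number"}},"required":["steps"]}

```bash
mkdir -p pics; ls; python3 - <<'E'
from bench import bot
import cv2,numpy as np
s=bot.read_state();print(s)
for n in("scene","top"):
    im=bot.snapshot(n);cv2.imwrite(f"pics/{n}0.png",im[:,:,::-1]);m=bot.camera_model(n);print(n,m)
print(bot.camera_model("wrist"))
E
```

```text
pics
{'time_s': 0.0, 'q': array([ 1.32339682,  0.33287663, -0.0647187 ,  1.46095673,  0.0216015 ,
        1.34988099, -0.08851356]), 'qvel': array([-0.0003576 ,  0.00012295,  0.00180615, -0.00138816, -0.00187773,
        0.0002572 , -0.00171083]), 'joint_efforts': array([-5.88088242e-04, -6.25444007e+01,  4.86669329e-02, -3.91608739e+01,
        1.61418202e-02,  9.94781993e-03, -1.22779900e-05]), 'tcp_pos': array([ 0.13924053, -0.60890565,  0.23050564]), 'orientation': array([-0.07939848,  0.70314168, -0.70214551,  0.07924235]), 'force': array([-0.02130658, -0.03966721, -0.2969768 ]), 'moment': array([ 0.0362077 , -0.03854439, -0.07341837]), 'grip_width': 0.08526837057620991}
scene {'mtx': array([[569.78647121,   0.        , 318.96337578],
       [  0.        , 569.78647121, 245.84405997],
       [  0.        ,   0.        ,   1.        ]]), 'k1': -0.0947944000567324, 'T': array([[ 8.16861859e-01,  4.29141826e-01, -3.85452976e-01,
         9.44365131e-01],
       [ 5.76832909e-01, -6.08530802e-01,  5.44934911e-01,
        -4.28413435e-01],
       [-7.05645886e-04, -6.67478506e-01, -7
[... 417 characters left out ...]
8655, -0.01989038,  0.06710858],
       [ 0.02046761, -0.154115  , -0.9878409 ,  1.03870797],
       [ 0.        ,  0.        ,  0.        ,  1.        ]])}
{'mtx': array([[417.95795093,   0.        , 318.01315597],
       [  0.        , 417.95795093, 238.41191611],
       [  0.        ,   0.        ,   1.        ]]), 'k1': -0.0726939689933867, 'hand_eye': array([[ 1.32843062e-04,  9.60032191e-01,  2.79889576e-01,
        -7.00984826e-02],
       [ 5.07477221e-04, -2.79889607e-01,  9.60032057e-01,
        -1.43819393e-01],
       [ 9.99999862e-01,  1.45039862e-05, -5.24375860e-04,
         8.35868982e-04],
       [ 0.00000000e+00,  0.00000000e+00,  0.00000000e+00,
         1.00000000e+00]])}
```

View pics/scene0.png

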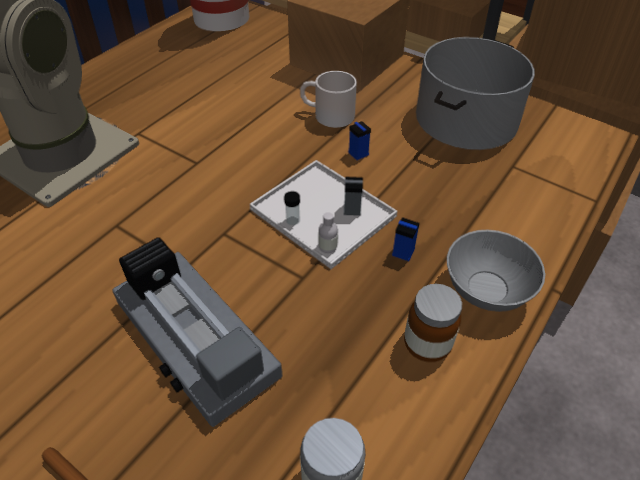

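View pics/top0.png

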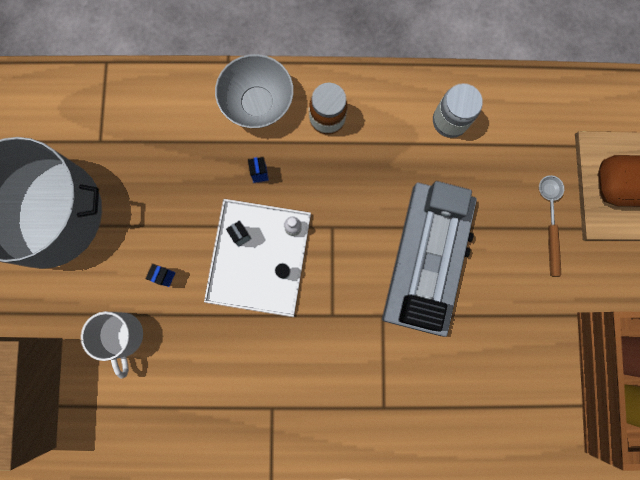

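The top view shows the white tray at about (258,258). On it are the white bottle (292,226), the round vial (282,271) and a square black-capped cell (238,233). The two blue blocks at (258,169) and (160,275) are look-alikes. The tester is at (432,258). I'll enlarge these to confirm.

```bash
python3 - <<'E'
import cv2,numpy as np
a=cv2.imread("pics/top0.png");b=cv2.imread("pics/scene0.png")
cv2.imwrite("pics/c1.png",cv2.resize(a[190:330,195:325],None,fx=5,fy=4.2857*5/5,interpolation=cv2.INTER_CUBIC)[:600])
cv2.imwrite("pics/c1.png",cv2.resize(a[190:320,195:325],(600,600),interpolation=cv2.INTER_CUBIC))
cv2.imwrite("pics/c2.png",cv2.resize(a[175:345,370:490],(423,600),interpolation=cv2.INTER_CUBIC))
cv2.imwrite("pics/c3.png",cv2.resize(b[150:280,240:420],(800,578),interpolation=cv2.INTER_CUBIC))
cv2.imwrite("pics/c4.png",cv2.resize(b[230:430,100:300],(600,600),interpolation=cv2.INTER_CUBIC))
E
```

```text
(no output)
```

View pics/c1.png

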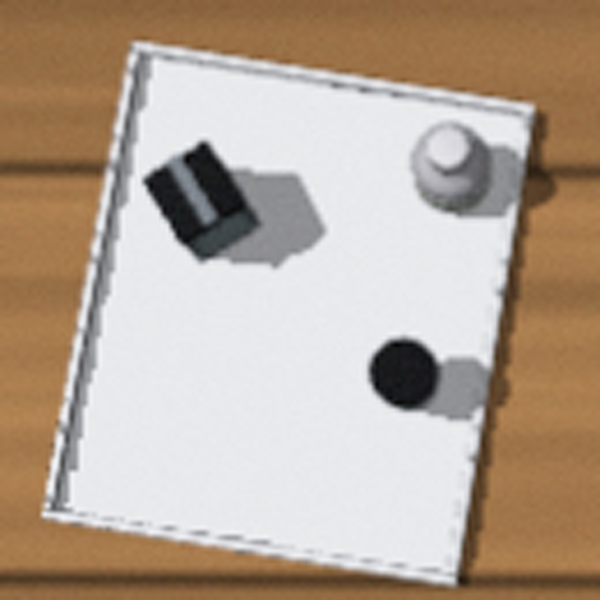

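View pics/c2.png

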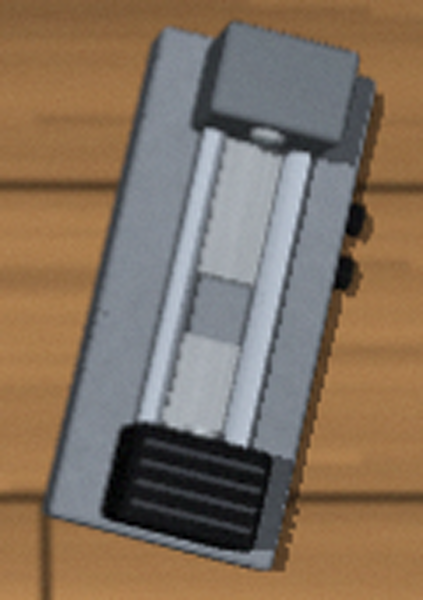

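View pics/c3.png

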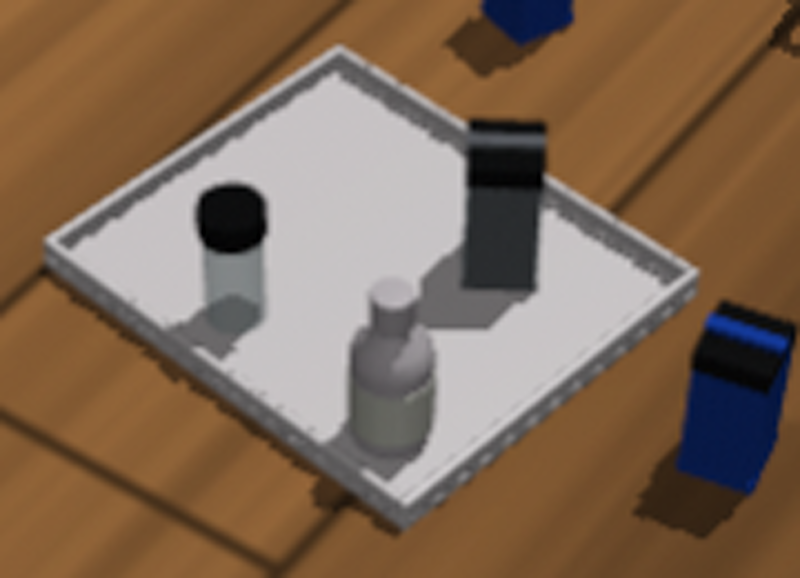

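View pics/c4.png

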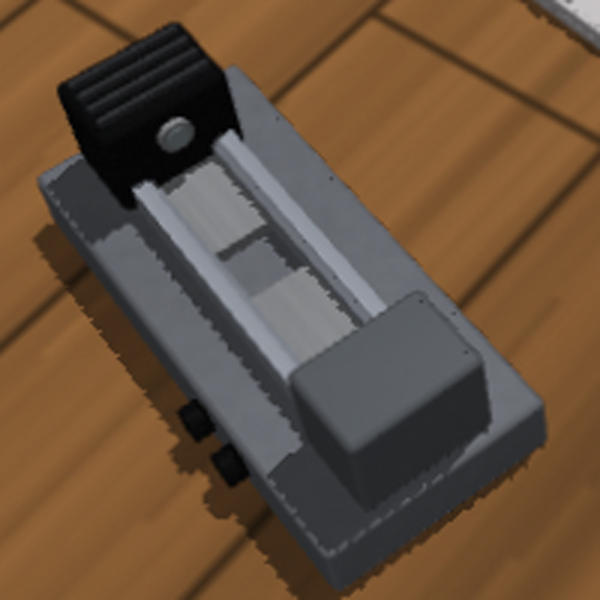

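The black-capped cell at (238,233) is grey and square, has a grey ridge, and stands on the tray. The blue pieces are not meant. The groove floor shows a darker patch at about (432,262), which is probably the recess. Next I'll measure.

```bash
cat > h.py <<'E'
from bench import bot
import numpy as np,cv2
from scipy.spatial.transform import Rotation as R
def camT(n,st=None):
    m=bot.camera_model(n)
    if n!="wrist": return m,m["T"]
    T=np.eye(4);T[:3,:3]=R.from_quat(st["orientation"]).as_matrix();T[:3,3]=st["tcp_pos"]
    return m,T@m["hand_eye"]
def px2w(n,uv,z,st=None):
    m,T=camT(n,st)
    K=m["mtx"];k=m["k1"]
    n_=cv2.undistortPoints(np.array(uv,float).reshape(-1,1,2),K,np.array([k,0,0,0.]),None,None).reshape(-1,2)
    d=np.c_[n_,np.ones(len(n_))]@T[:3,:3].T
    o=T[:3,3];z=np.broadcast_to(z,(len(n_),))
    return o+d*((z-o[2])/d[:,2])[:,None]
def w2px(n,P,st=None):
    m,T=camT(n,st);Ti=np.linalg.inv(T)
    rv=cv2.Rodrigues(Ti[:3,:3])[0]
    return cv2.projectPoints(np.array(P,float).reshape(-1,3),rv,Ti[:3,3],m["mtx"],np.array([m["k1"],0,0,0.]))[0].reshape(-1,2)
E
python3 - <<'E'
import sys;sys.path.insert(0,'.')
from h import *
s=600/130.;c1=lambda p:[(195+x/s,190+y/s) for x,y in p]
s2=600/170.;c2=lambda p:[(370+x/s2,175+y/s2) for x,y in p]
print("cap",px2w("top",c1([(145,180),(207,140),(247,203),(187,247)]),.068))
print("ridge",px2w("top",c1([(178,157),(208,222)]),.071))
print("tray",px2w("top",c1([(135,42),(537,103),(460,585),(42,515)]),.014))
print("vial",px2w("top",c1([(404,374)]),.061),"bottle",px2w("top",c1([(447,148)]),.079))
w=px2w("top",c2([(160,28),(47,503)]),.038);print("tester left edge",w,np.linalg.norm(w[0]-w[1]))
w=px2w("top",c2([(203,272),(253,285),(240,345),(188,333)]),.046);print("recess",w)
E
```

```text
cap [[0.57645901 0.21619512 0.068     ]
 [0.59242971 0.19241663 0.068     ]
 [0.56759895 0.17622361 0.068     ]
 [0.55018959 0.19913563 0.068     ]]
ridge [[0.58511628 0.20314864 0.071     ]
 [0.55961145 0.19083836 0.071     ]]
tray [[0.64315795 0.23033746 0.014     ]
 [0.61832204 0.06324589 0.014     ]
 [0.42069014 0.09334989 0.014     ]
 [0.44794011 0.26232749 0.014     ]]
vial [[0.50178236 0.11460591 0.061     ]] bottle [[0.58785615 0.0982127  0.079     ]]
tester left edge [[ 0.6716477  -0.13340559  0.038     ]
 [ 0.41955656 -0.06858845  0.038     ]] 0.26029062192518243
recess [[ 0.53893775 -0.15110781  0.046     ]
 [ 0.53219848 -0.17727709  0.046     ]
 [ 0.50080479 -0.16947625  0.046     ]
 [ 0.50699149 -0.14237496  0.046     ]]
```

```bash
python3 - <<'E'
from h import *
s=bot.read_state();M=R.from_quat(s["orientation"]).as_matrix();print(M.round(3))
E
```

```text
[[-0.975 -0.     0.223]
 [-0.223  0.001 -0.975]
 [ 0.    -1.    -0.001]]
```

>>> apply_moves(steps=[{"dx":0.031,"dy":0.021,"rz":-0.028},{"dx":0.031,"dy":0.021,"rz":-0.028},{"dx":0.031,"dy":0.021,"rz":-0.028},{"dx":0.031,"dy":0.021,"rz":-0.028},{"dx":0.031,"dy":0.021,"rz":-0.028},{"dx":0.031,"dy":0.021,"rz":-0.028},{"dx":0.031,"dy":0.021,"rz":-0.028},{"dx":0.031,"dy":0.021,"rz":-0.028}])

```text
validation failed for argument at $.st...
```

>>> apply_moves(steps=[{"dx":0.031,"dy":0.021,"rz":-0.028},{"dx":0.031,"dy":0.021,"rz":-0.028},{"dx":0.01,"dy":0.034,"rz":-0.028},{"dx":0.01,"dy":0.034,"rz":-0.028},{"dx":0.01,"dy":0.034,"rz":-0.028},{"dx":0.01,"dy":0.034,"rz":-0.028},{"dx":0.01,"dy":0.034,"rz":-0.028},{"dx":0.01,"dy":0.034,"rz":-0.028}])

```text
validation failed for argument at $.st...
```

>>> apply_moves(steps=[{"dx":0.005,"dy":0.034,"rz":-0.028},{}])

```text
validation failed for argument at $.st...
```

```bash
python3 - <<'E'
from h import *
import pickle
s=bot.read_state();im=bot.snapshot("wrist");cv2.imwrite("pics/w1.png",im[:,:,::-1]);pickle.dump(s,open("w1.pkl","wb"))
print(s["tcp_pos"],R.from_quat(s["orientation"]).as_matrix().round(3),s["q"].round(2),s["force"])
E
```

```text
[ 0.13925326 -0.60896402  0.23062821] [[-0.975 -0.     0.223]
 [-0.223  0.001 -0.975]
 [ 0.    -1.    -0.001]] [ 1.32  0.33 -0.06  1.46  0.02  1.35 -0.09] [-0.41890086 -0.39228446 -0.09914984]
```

View pics/w1.png

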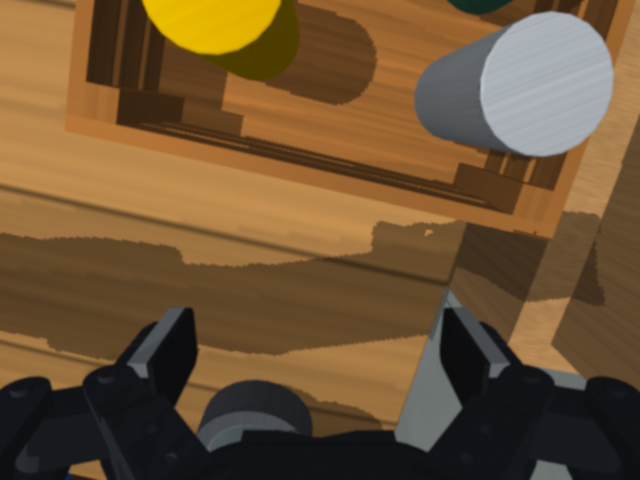

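The wrist view shows a crate with bottles ahead (caps at (210,20) and (545,85)), so I'll rise before crossing. The interface also seems to want every key in each row.

>>> apply_moves(steps=[{"dx":0,"dy":0,"dz":0.04,"rx":0,"ry":0,"rz":0,"gripper":0.085},{"dx":0,"dy":0,"dz":0.04,"rx":0,"ry":0,"rz":0,"gripper":0.085},{"dx":0.031,"dy":0.021,"dz":0,"rx":0,"ry":0,"rz":-0.028,"gripper":0.085},{"dx":0.031,"dy":0.021,"dz":0,"rx":0,"ry":0,"rz":-0.028,"gripper":0.085},{"dx":0.031,"dy":0.021,"dz":0,"rx":0,"ry":0,"rz":-0.028,"gripper":0.085},{"dx":0.031,"dy":0.021,"dz":0,"rx":0,"ry":0,"rz":-0.028,"gripper":0.085},{"dx":0.031,"dy":0.021,"dz":0,"rx":0,"ry":0,"rz":-0.028,"gripper":0.085},{"dx":0.031,"dy":0.021,"dz":0,"rx":0,"ry":0,"rz":-0.028,"gripper":0.085}])

```text
time_s: 0.82
tcp_pos: [0.3265, -0.4819, 0.3112]
orientation: [-0.02, 0.707, -0.707, 0.019]
force: [-0.2, -0.6, -0.1]
grip_width: 0.0851
```

>>> apply_moves(steps=[{"dx":0.02,"dy":0.032,"dz":0,"rx":0,"ry":0,"rz":-0.031,"gripper":0.085},{"dx":0.02,"dy":0.032,"dz":0,"rx":0,"ry":0,"rz":-0.031,"gripper":0.085},{"dx":0.02,"dy":0.032,"dz":0,"rx":0,"ry":0,"rz":-0.031,"gripper":0.085},{"dx":0.02,"dy":0.032,"dz":0,"rx":0,"ry":0,"rz":-0.031,"gripper":0.085},{"dx":0.02,"dy":0.032,"dz":0,"rx":0,"ry":0,"rz":-0.031,"gripper":0.085},{"dx":0.02,"dy":0.032,"dz":0,"rx":0,"ry":0,"rz":-0.031,"gripper":0.085},{"dx":0.02,"dy":0.032,"dz":0,"rx":0,"ry":0,"rz":-0.031,"gripper":0.085},{"dx":0.02,"dy":0.032,"dz":0,"rx":0,"ry":0,"rz":-0.031,"gripper":0.085}])

```text
time_s: 1.48
tcp_pos: [0.4859, -0.2255, 0.3113]
orientation: [-0.068, -0.704, 0.704, 0.068]
force: [1.0, -1.1, -0.1]
grip_width: 0.085
```

>>> apply_moves(steps=[{"dx":0.02,"dy":0.032,"dz":-0.02,"rx":0,"ry":0,"rz":-0.031,"gripper":0.085},{"dx":0.015,"dy":0.032,"dz":-0.02,"rx":0,"ry":0,"rz":-0.031,"gripper":0.085},{"dx":0,"dy":0,"dz":-0.03,"rx":0,"ry":0,"rz":0,"gripper":0.085},{"dx":0,"dy":0,"dz":0,"rx":0,"ry":0,"rz":0,"gripper":0.085}])

```text
time_s: 1.82
tcp_pos: [0.5182, -0.161, 0.2366]
orientation: [0.085, 0.702, -0.701, -0.09]
force: [-2.2, -1.6, -0.7]
grip_width: 0.0851
```

```bash
python3 - <<'E'
from h import *
import pickle
s=bot.read_state();im=bot.snapshot("wrist");cv2.imwrite("pics/w2.png",im[:,:,::-1]);pickle.dump(s,open("w2.pkl","wb"))
print(s["tcp_pos"],R.from_quat(s["orientation"]).as_matrix().round(3),s["q"].round(2),s["force"])
E
```

```text
[ 0.51824883 -0.16102801  0.23656333] [[-0.969 -0.007 -0.246]
 [ 0.246  0.003 -0.969]
 [ 0.008 -1.    -0.001]] [ 0.62  0.18 -0.45  1.65  0.08  1.34 -1.66] [-2.23465357 -1.62969736 -0.688163  ]
```

View pics/w2.png

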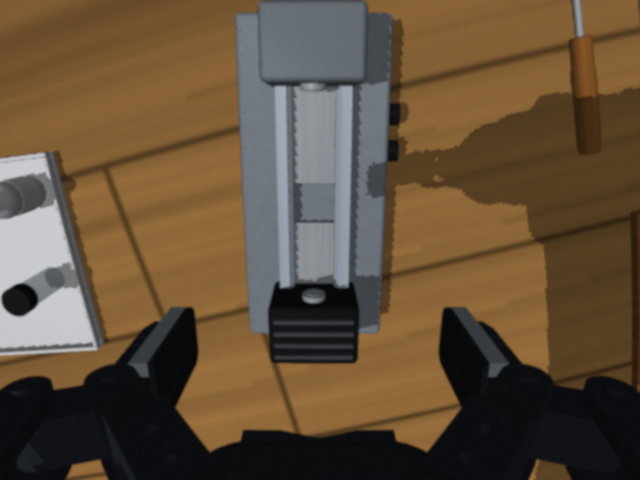

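The tester fills the middle of the picture. The detector is at the top (313,42), the lamp at the bottom (313,322), and the dark recess patch at about (316,202). I'll enlarge it.

```bash
python3 - <<'E'
import cv2
a=cv2.imread("pics/w2.png")
cv2.imwrite("pics/w2c.png",cv2.resize(a[150:250,255:375],(720,600),interpolation=cv2.INTER_CUBIC))
cv2.imwrite("pics/w2d.png",cv2.resize(a[0:375,225:410],(370,750),interpolation=cv2.INTER_CUBIC)[:600])
cv2.imwrite("pics/w2e.png",cv2.resize(a[260:380,235:395],(800,600),interpolation=cv2.INTER_CUBIC))
cv2.imwrite("pics/w2f.png",cv2.resize(a[0:120,225:405],(800,533),interpolation=cv2.INTER_CUBIC))
E
```

```text
(no output)
```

View pics/w2c.png

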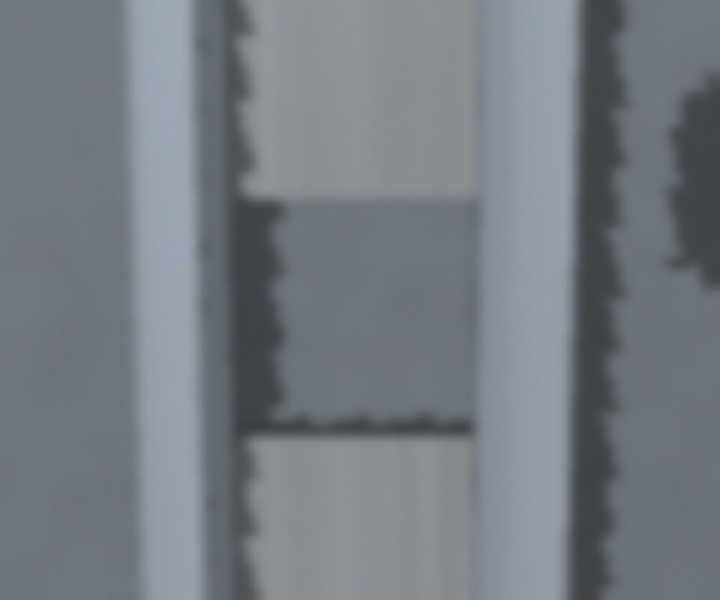

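View pics/w2e.png

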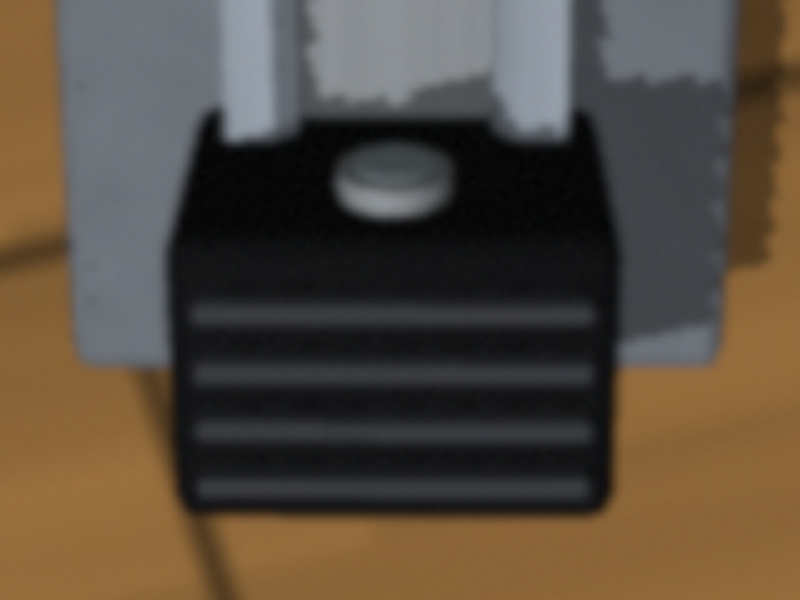

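View pics/w2f.png

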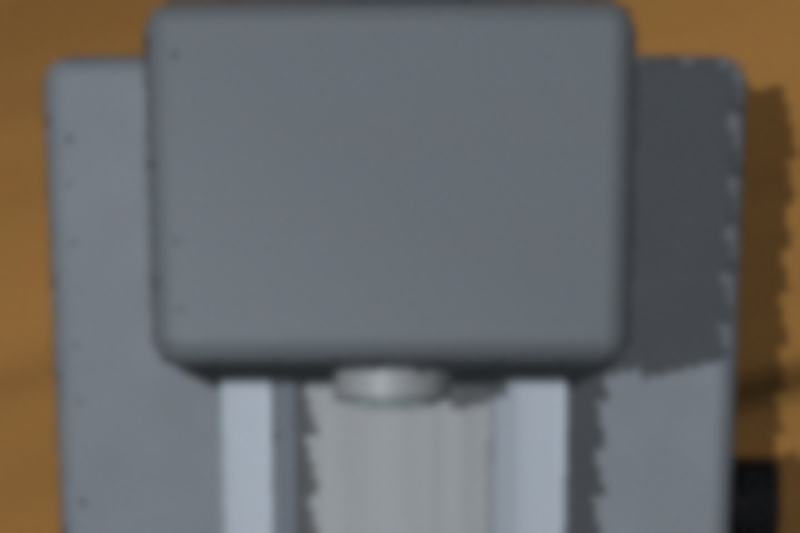

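```bash
python3 - <<'E'
from h import *
import pickle
s=pickle.load(open("w2.pkl","rb"))
b=px2w("wrist",[(235.8,13),(392.6,13),(250.6,332.6),(378.6,332.6)],.038,s)
print("base",b,np.linalg.norm(b[0]-b[2]),np.linalg.norm(b[1]-b[3]),np.linalg.norm(b[0]-b[1]),np.linalg.norm(b[2]-b[3]))
w=px2w("wrist",[(276.3,150),(352,150),(278.8,250),(350,250)],.056,s);print("walls",w,np.linalg.norm(w[0]-w[1]),np.linalg.norm(w[2]-w[3]))
r=px2w("wrist",[(315,183),(315,222.8)],.046,s);print("recess",r,np.linalg.norm(r[0]-r[1]))
c=b.mean(0);d=(b[2]+b[3]-b[0]-b[1]);yaw=np.arctan2(d[1],d[0]);print("c",c,"yaw",yaw)
d=w[2]+w[3]-w[0]-w[1];print("wallyaw",np.arctan2(d[1],d[0]))
x=np.array([np.cos(yaw),np.sin(yaw)]);y=np.array([-x[1],x[0]])
for n,p in(("wallmid",w.mean(0)),("recess",r.mean(0)),("tcp",s["tcp_pos"])):print(n,(p[:2]-c[:2])@x,(p[:2]-c[:2])@y)
# compare to top cam: project base model
P=[]
for X,Y,Z in[(-.135,-.06,.038),(-.135,.06,.038),(.135,-.06,.038),(.135,.06,.038)]:P.append([*(c[:2]+X*x+Y*y),Z])
print(w2px("top",P))
E
```

```text
base [[ 0.67470537 -0.13788004  0.038     ]
 [ 0.64556688 -0.2519926   0.038     ]
 [ 0.41552538 -0.07164501  0.038     ]
 [ 0.3866333  -0.18597814  0.038     ]] 0.26750952565421204 0.2672162209545146 0.11777405706104795 0.11792716904001803
walls [[ 0.56948415 -0.14205301  0.056     ]
 [ 0.55524077 -0.19806656  0.056     ]
 [ 0.4916277  -0.12210038  0.056     ]
 [ 0.47734895 -0.17843733  0.056     ]] 0.05779612327532346 0.058118283699228585
recess [[ 0.53604999 -0.16390847  0.046     ]
 [ 0.50406908 -0.15571304  0.046     ]] 0.033014304252741336
c [ 0.53060773 -0.16187395  0.038     ] yaw 2.891677127054884
wallyaw 2.8927213210109928
wallmid 0.007382033142987017 0.00011983803748033124
recess 0.010730768996398339 0.0006097090895988292
tcp 0.012184170971165064 0.002236978982820282
[[417.21670219 180.58749944]
 [478.38848938 196.3889538 ]
 [384.31712412 320.2428273 ]
 [448.0663248  336.624267  ]]
```

The sizes agree: the base measures 267 x 118 mm and the recess 33.0 mm. That puts the recess middle near (0.520,-0.160) and the tester yaw at 2.892 rad. Next I move over the cell.

>>> apply_moves(steps=[{"dx":0.004,"dy":0.036,"dz":0,"rx":0,"ry":0,"rz":0.077,"gripper":0.085},{"dx":0.004,"dy":0.036,"dz":0,"rx":0,"ry":0,"rz":0.077,"gripper":0.085},{"dx":0.004,"dy":0.036,"dz":0,"rx":0,"ry":0,"rz":0.077,"gripper":0.085},{"dx":0.004,"dy":0.036,"dz":0,"rx":0,"ry":0,"rz":0.077,"gripper":0.085},{"dx":0.004,"dy":0.036,"dz":0,"rx":0,"ry":0,"rz":0.077,"gripper":0.085},{"dx":0.004,"dy":0.036,"dz":0,"rx":0,"ry":0,"rz":0.077,"gripper":0.085},{"dx":0.004,"dy":0.036,"dz":0,"rx":0,"ry":0,"rz":0.077,"gripper":0.085},{"dx":0.004,"dy":0.036,"dz":0,"rx":0,"ry":0,"rz":0.077,"gripper":0.085}])

```text
time_s: 2.53
tcp_pos: [0.5528, 0.1239, 0.2441]
orientation: [0.127, -0.695, 0.696, -0.129]
force: [0.9, -0.6, -0.3]
grip_width: 0.0849
```

>>> apply_moves(steps=[{"dx":0.005,"dy":0.036,"dz":0,"rx":0,"ry":0,"rz":0.077,"gripper":0.085},{"dx":0.005,"dy":0.036,"dz":0,"rx":0,"ry":0,"rz":0.077,"gripper":0.085},{"dx":0,"dy":0,"dz":0,"rx":0,"ry":0,"rz":0,"gripper":0.085},{"dx":0,"dy":0,"dz":0,"rx":0,"ry":0,"rz":0,"gripper":0.085}])

```text
time_s: 2.87
tcp_pos: [0.5624, 0.1971, 0.2433]
orientation: [-0.181, 0.684, -0.683, 0.182]
force: [0.7, -1.4, 0.4]
grip_width: 0.085
```

```bash
python3 - <<'E'
from h import *
import pickle
s=bot.read_state();im=bot.snapshot("wrist");cv2.imwrite("pics/w3.png",im[:,:,::-1]);pickle.dump(s,open("w3.pkl","wb"))
print(s["tcp_pos"],R.from_quat(s["orientation"]).as_matrix().round(3),s["q"].round(2),s["force"])
E
```

```text
[0.56236448 0.19713193 0.24334008] [[-0.868  0.001  0.496]
 [-0.496  0.001 -0.868]
 [-0.001 -1.    -0.   ]] [ 0.17  0.35 -0.74  1.49  0.24  1.39 -1.63] [ 0.67555464 -1.39291954  0.4289843 ]
```

View pics/w3.png

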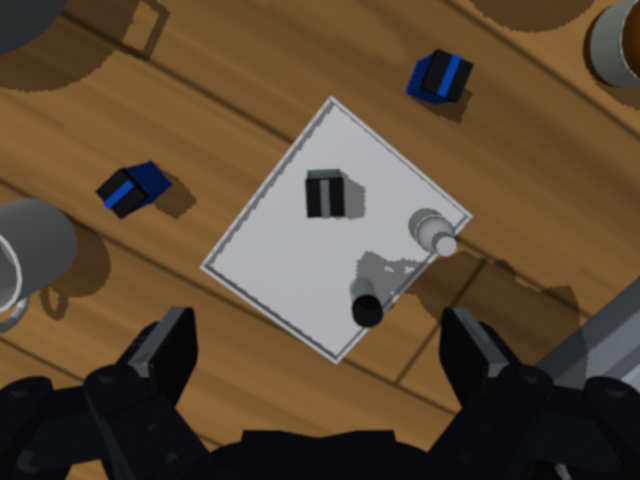

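```bash
python3 - <<'E'
import cv2
a=cv2.imread("pics/w3.png")
cv2.imwrite("pics/w3c.png",cv2.resize(a[155:235,290:370],(640,640),interpolation=cv2.INTER_CUBIC)[:600])
E
```

```text
(no output)
```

View pics/w3c.png

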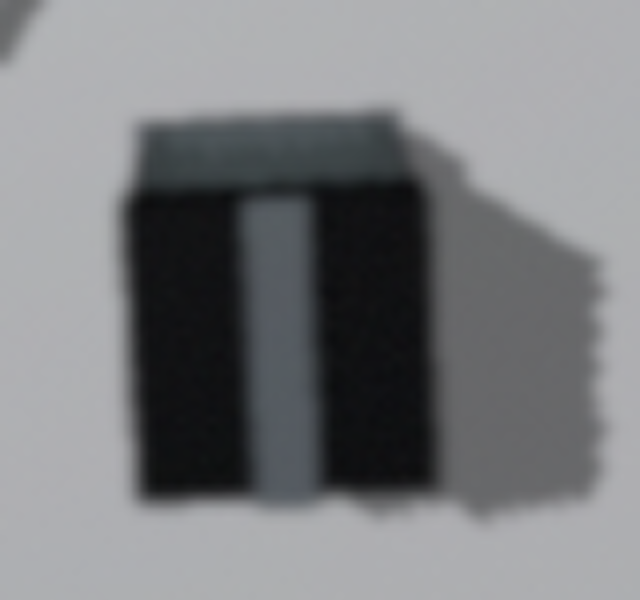

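```bash
python3 - <<'E'
from h import *
import pickle
s=pickle.load(open("w3.pkl","rb"))
f=lambda L:[(290+x/8,155+y/8) for x,y in L]
c=px2w("wrist",f([(127,200),(421,190),(440,488),(140,499)]),.068,s)
print(c,[np.linalg.norm(c[i]-c[i-1]) for i in range(4)]);print("ctr",c.mean(0))
d=c[0]+c[1]-c[2]-c[3];e=c[0]+c[3]-c[1]-c[2]
print("yaw",np.arctan2(d[1],d[0]),np.arctan2(e[1],e[0])-np.pi/2)
r=px2w("wrist",f([(278,200),(288,495)]),.070,s);d=r[0]-r[1];print("ridge",r.mean(0),np.arctan2(d[1],d[0]))
M=R.from_quat(s["orientation"]).as_matrix();print("jaw yaw",np.arctan2(M[1,2],M[0,2])+np.pi/2)
p=c.mean(0);print("move",p[:2]-s["tcp_pos"][:2])
E
```

```text
[[0.57851398 0.21667467 0.068     ]
 [0.59329106 0.19273309 0.068     ]
 [0.56904722 0.17623254 0.068     ]
 [0.55351654 0.2012052  0.068     ]] [np.float64(0.029396883038678736), np.float64(0.0281347023197844), np.float64(0.029326305025861067), np.float64(0.0294080807765088)]
ctr [0.5735922  0.19671138 0.068     ]
yaw 0.5758494251758735 0.55471415661833
ridge [0.57367541 0.19668526 0.07      ] 0.5565614224831601
jaw yaw 0.5186306275940127
move [ 0.01122772 -0.00042056]
```

The crop shows the cap top as a 29 mm square with its ridge running up and down the picture. The cell centre is near (0.5736,0.1967) with yaw 0.56, and the top camera agrees within 2 mm.

>>> apply_moves(steps=[{"dx":0.0112,"dy":-0.0004,"dz":-0.03,"rx":0,"ry":0,"rz":0.04,"gripper":0.085},{"dx":0,"dy":0,"dz":-0.035,"rx":0,"ry":0,"rz":0,"gripper":0.085},{"dx":0,"dy":0,"dz":-0.035,"rx":0,"ry":0,"rz":0,"gripper":0.085},{"dx":0,"dy":0,"dz":-0.03,"rx":0,"ry":0,"rz":0,"gripper":0.085},{"dx":0,"dy":0,"dz":0,"rx":0,"ry":0,"rz":0,"gripper":0.085},{"dx":0,"dy":0,"dz":0,"rx":0,"ry":0,"rz":0,"gripper":0.085}])

```text
time_s: 3.42
tcp_pos: [0.5734, 0.1932, 0.112]
orientation: [0.194, -0.68, 0.681, -0.193]
force: [0.6, 0.3, 1.8]
grip_width: 0.0848
```

>>> apply_moves(steps=[{"dx":0,"dy":0.0035,"dz":0,"rx":0,"ry":0,"rz":0,"gripper":0.085},{"dx":0,"dy":0,"dz":0,"rx":0,"ry":0,"rz":0,"gripper":0.085},{"dx":0,"dy":0,"dz":0,"rx":0,"ry":0,"rz":0,"gripper":0.085},{"dx":0,"dy":0,"dz":0,"rx":0,"ry":0,"rz":0,"gripper":0.085}])

```text
time_s: 3.75
tcp_pos: [0.5738, 0.1992, 0.1134]
orientation: [0.193, -0.68, 0.68, -0.195]
force: [-0.8, 0.4, 0.1]
grip_width: 0.085
```

```bash
python3 - <<'E'
from h import *
s=bot.read_state();M=R.from_quat(s["orientation"]).as_matrix();print(s["tcp_pos"],M.round(4),np.arctan2(M[1,2],M[0,2])+np.pi/2,s["force"],abs(s["qvel"]).max())
im=bot.snapshot("wrist");cv2.imwrite("pics/w4.png",im[:,:,::-1])
E
```

```text
[0.5738221  0.19923689 0.11343838] [[-8.490e-01  2.400e-03  5.283e-01]
 [-5.283e-01  3.000e-04 -8.490e-01]
 [-2.200e-03 -1.000e+00  1.000e-03]] 0.5566315581533063 [-0.77407446  0.37470129  0.14384295] 0.009771975268273043
```

View pics/w4.png

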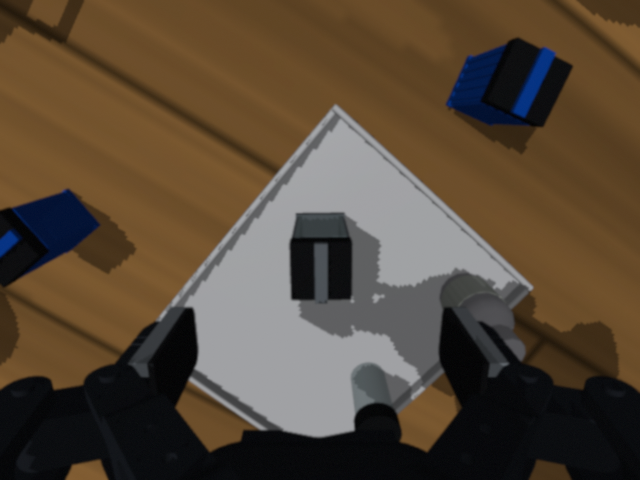

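```bash
python3 - <<'E'
from h import *
s=bot.read_state();print(s["tcp_pos"])
c=px2w("wrist",[(291,239),(351,238),(352,298),(292,299)],.068,s)
print(c.mean(0),[np.linalg.norm(c[i]-c[i-1]) for i in range(4)])
M=R.from_quat(s["orientation"]).as_matrix();print("in tool",M.T@(c.mean(0)-s["tcp_pos"]))
E
```

```text
[0.57358309 0.19914625 0.11298096]
[0.57426724 0.19714984 0.068     ] [np.float64(0.030754975747974977), np.float64(0.028250213652492834), np.float64(0.030741385723601817), np.float64(0.029523673690866382)]
in tool [0.00054145 0.04498177 0.00202193]
```

The cell's cap is centred between the fingers at (321,268), 2 mm off along the jaw axis. I'll correct that and go down.

>>> apply_moves(steps=[{"dx":0.001,"dy":-0.0017,"dz":-0.015,"rx":0,"ry":0,"rz":0,"gripper":0.06},{"dx":0,"dy":0,"dz":-0.015,"rx":0,"ry":0,"rz":0,"gripper":0.06},{"dx":0,"dy":0,"dz":-0.015,"rx":0,"ry":0,"rz":0,"gripper":0.06},{"dx":0,"dy":0,"dz":-0.015,"rx":0,"ry":0,"rz":0,"gripper":0.06},{"dx":0,"dy":0,"dz":-0.015,"rx":0,"ry":0,"rz":0,"gripper":0.06},{"dx":0,"dy":0,"dz":0,"rx":0,"ry":0,"rz":0,"gripper":0.06},{"dx":0,"dy":0,"dz":0,"rx":0,"ry":0,"rz":0,"gripper":0.06},{"dx":0,"dy":0,"dz":0,"rx":0,"ry":0,"rz":0,"gripper":0.06}], grip_force=40)

```text
time_s: 4.47
tcp_pos: [0.5745, 0.1976, 0.0375]
orientation: [-0.194, 0.68, -0.68, 0.195]
force: [0.9, 0.7, 0.3]
grip_width: 0.0599
```

```bash
python3 - <<'E'
from h import *
s=bot.read_state();M=R.from_quat(s["orientation"]).as_matrix();print(s["tcp_pos"],M.round(4),np.arctan2(M[1,2],M[0,2])+np.pi/2,s["force"],abs(s["qvel"]).max())
im=bot.snapshot("wrist");cv2.imwrite("pics/w5.png",im[:,:,::-1])
E
```

```text
[0.5744528  0.19764759 0.03749753] [[-8.489e-01  8.000e-04  5.286e-01]
 [-5.286e-01  4.000e-04 -8.489e-01]
 [-8.000e-04 -1.000e+00  1.000e-04]] 0.5568952824922924 [0.87402349 0.65333096 0.32969463] 0.010320547736182097
```

View pics/w5.png

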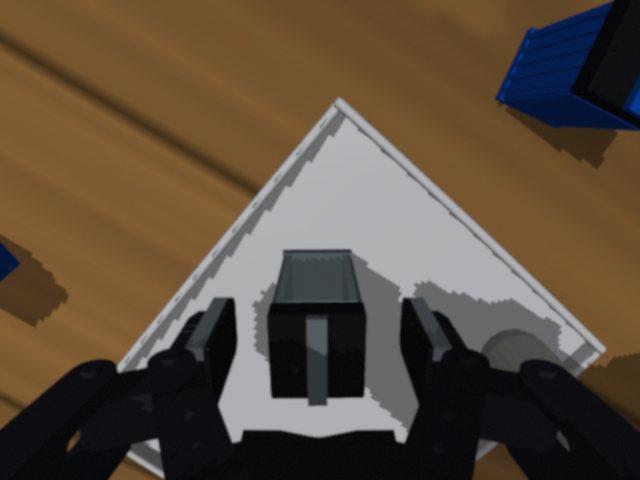

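The cell sits centred between the pads, at (317,345), with the fingers clear of the bottle. I'll close the gripper.

>>> apply_moves(steps=[{"dx":0,"dy":0,"dz":0,"rx":0,"ry":0,"rz":0,"gripper":0.02},{"dx":0,"dy":0,"dz":0,"rx":0,"ry":0,"rz":0,"gripper":0.02},{"dx":0,"dy":0,"dz":0,"rx":0,"ry":0,"rz":0,"gripper":0.02},{"dx":0,"dy":0,"dz":0,"rx":0,"ry":0,"rz":0,"gripper":0.02},{"dx":0,"dy":0,"dz":0,"rx":0,"ry":0,"rz":0,"gripper":0.02},{"dx":0,"dy":0,"dz":0,"rx":0,"ry":0,"rz":0,"gripper":0.02}], grip_force=40)

```text
time_s: 5.02
tcp_pos: [0.5745, 0.1975, 0.0375]
orientation: [0.194, -0.68, 0.68, -0.195]
force: [-0.7, 0.1, 5.9]
grip_width: 0.0296
```

>>> apply_moves(steps=[{"dx":0,"dy":0,"dz":0.005,"rx":0,"ry":0,"rz":0,"gripper":0.02},{"dx":0,"dy":0,"dz":0.015,"rx":0,"ry":0,"rz":0,"gripper":0.02},{"dx":0,"dy":0,"dz":0.02,"rx":0,"ry":0,"rz":0,"gripper":0.02},{"dx":0,"dy":0,"dz":0.025,"rx":0,"ry":0,"rz":0,"gripper":0.02},{"dx":0,"dy":0,"dz":0.03,"rx":0,"ry":0,"rz":0,"gripper":0.02},{"dx":0,"dy":0,"dz":0.025,"rx":0,"ry":0,"rz":0,"gripper":0.02},{"dx":0,"dy":0,"dz":0,"rx":0,"ry":0,"rz":0,"gripper":0.02},{"dx":0,"dy":0,"dz":0,"rx":0,"ry":0,"rz":0,"gripper":0.02}])

```text
time_s: 5.68
tcp_pos: [0.5748, 0.1978, 0.1593]
orientation: [0.193, -0.68, 0.68, -0.196]
force: [0.9, -0.4, -2.2]
grip_width: 0.0292
```

```bash
python3 - <<'E'
from h import *
s=bot.read_state();M=R.from_quat(s["orientation"]).as_matrix();print(s["tcp_pos"],M.round(4),np.arctan2(M[1,2],M[0,2])+np.pi/2,s["force"],abs(s["qvel"]).max())
im=bot.snapshot("wrist");cv2.imwrite("pics/w6.png",im[:,:,::-1])
im=bot.snapshot("scene");cv2.imwrite("pics/s6.png",cv2.resize(im[80:280,230:430,::-1],(600,600),interpolation=cv2.INTER_CUBIC))
E
```

```text
[0.57484064 0.19778163 0.15925162] [[-8.489e-01  3.400e-03  5.285e-01]
 [-5.285e-01  8.000e-04 -8.489e-01]
 [-3.300e-03 -1.000e+00  1.200e-03]] 0.5568454738874926 [ 0.91041284 -0.38881217 -2.18743231] 0.04513271767838688
```

View pics/w6.png

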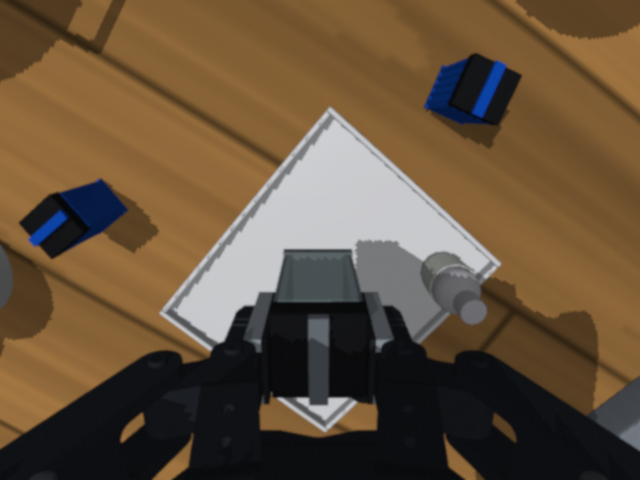

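View pics/s6.png

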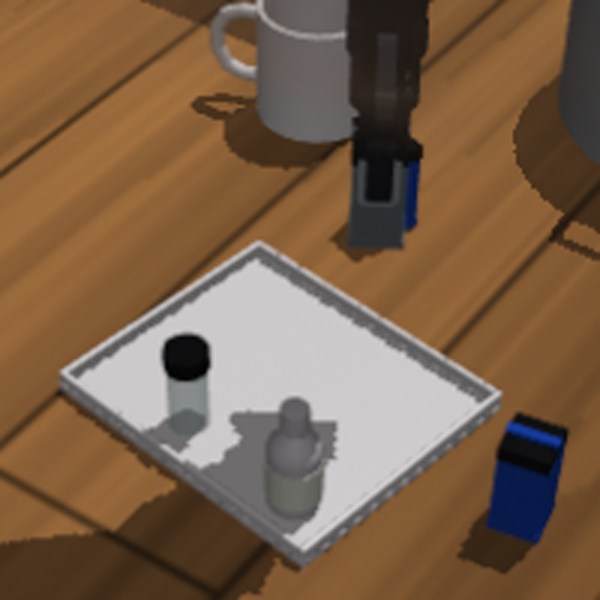

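The cell is held and upright, and the vial (187,385) and bottle (293,460 in the crop) are unmoved. Next I work out the cell's offset in the tool frame and plan the transfer.

```bash
python3 - <<'E'
import cv2
a=cv2.imread("pics/w6.png")
cv2.imwrite("pics/w6c.png",cv2.resize(a[235:415,240:400],(533,600),interpolation=cv2.INTER_CUBIC))
E
```

```text
(no output)
```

View pics/w6c.png

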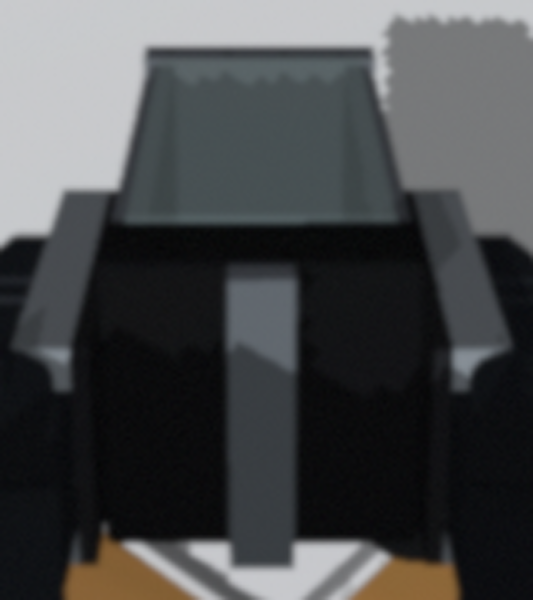

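```bash
python3 - <<'E'
from h import *
from scipy.optimize import least_squares
m=bot.camera_model("wrist");Ti=np.linalg.inv(m["hand_eye"]);rv=cv2.Rodrigues(Ti[:3,:3])[0]
pr=lambda P:cv2.projectPoints(np.array(P,float),rv,Ti[:3,3],m["mtx"],np.array([m["k1"],0,0,0.]))[0].reshape(-1,2)
f=lambda x,y:(240+x/3.333,235+y/3.333)
obs=np.array([f(147,50),f(372,50),f(95,264),f(434,264),f(228,565),f(294,565)])
def mod(p):
    xc,yb,zc,a,h,t,w=p
    L=[(-.015,0,-.015),(-.015,0,.015),(-.015,-.064,-.015),(-.015,-.064,.015),(.015,-.064-h,-w),(.015,-.064-h,w)]
    return [np.array([xc,yb,zc])+R.from_rotvec([0,a,t]).apply(q) for q in L]
for fixed in (0,1):
  g=lambda p:np.r_[(pr(mod(p))-obs).ravel(),(p[4]-.003)*1e4*0.5,(p[5])*(500 if fixed else 20)]
  r=least_squares(g,[0,.034,0,0,.003,0,.003],x_scale=.01)
  print(r.x.round(4),r.cost,r.fun.round(1))
E
```

```text
[ 0.002   0.0331  0.0005  0.0035  0.003  -0.0073  0.0031] 1.3954442094648243 [ 0.7 -0.2  0.7 -0.   0.  -0.3 -1.2 -0.   0.1  0.3  0.1  0.3 -0.2 -0.1]
[ 0.0019  0.0335  0.0005  0.0035  0.003  -0.0006  0.0031] 1.933344500894566 [ 0.8 -0.7  0.6 -0.5  0.2  0.1 -1.3  0.4  0.1  0.1  0.1  0.2 -0.1 -0.3]
```

>>> apply_moves(steps=[{"dx":-0.0048,"dy":-0.0325,"dz":0,"rx":0,"ry":0,"rz":-0.0733,"gripper":0.02},{"dx":-0.0048,"dy":-0.0325,"dz":0,"rx":0,"ry":0,"rz":-0.0733,"gripper":0.02},{"dx":-0.0048,"dy":-0.0325,"dz":0,"rx":0,"ry":0,"rz":-0.0733,"gripper":0.02},{"dx":-0.0048,"dy":-0.0325,"dz":0,"rx":0,"ry":0,"rz":-0.0733,"gripper":0.02},{"dx":-0.0048,"dy":-0.0325,"dz":0,"rx":0,"ry":0,"rz":-0.0733,"gripper":0.02},{"dx":-0.0048,"dy":-0.0325,"dz":0,"rx":0,"ry":0,"rz":-0.0733,"gripper":0.02},{"dx":-0.0048,"dy":-0.0325,"dz":0,"rx":0,"ry":0,"rz":-0.0733,"gripper":0.02},{"dx":-0.0048,"dy":-0.0325,"dz":0,"rx":0,"ry":0,"rz":-0.0733,"gripper":0.02}])

```text
time_s: 6.45
tcp_pos: [0.5343, -0.0642, 0.1558]
orientation: [0.011, 0.707, -0.707, -0.012]
force: [1.1, -0.9, -0.5]
grip_width: 0.0296
```

>>> apply_moves(steps=[{"dx":-0.0048,"dy":-0.0325,"dz":0,"rx":0,"ry":0,"rz":-0.0733,"gripper":0.02},{"dx":-0.0048,"dy":-0.0325,"dz":0,"rx":0,"ry":0,"rz":-0.0733,"gripper":0.02},{"dx":-0.0048,"dy":-0.0325,"dz":0,"rx":0,"ry":0,"rz":-0.0733,"gripper":0.02},{"dx":0,"dy":0,"dz":0,"rx":0,"ry":0,"rz":0,"gripper":0.02},{"dx":0,"dy":0,"dz":0,"rx":0,"ry":0,"rz":0,"gripper":0.02},{"dx":0,"dy":0,"dz":0,"rx":0,"ry":0,"rz":0,"gripper":0.02}])

```text
time_s: 6.95
tcp_pos: [0.5208, -0.1594, 0.156]
orientation: [0.087, 0.702, -0.701, -0.088]
force: [0.1, 1.3, -0.3]
grip_width: 0.0297
```

```bash
cat >> h.py <<'E'
C=np.array([0.5306,-0.1619]);YAW=2.892
def rep():
    s=bot.read_state();M=R.from_quat(s["orientation"]).as_matrix()
    x=np.array([np.cos(YAW),np.sin(YAW)]);y=np.array([-x[1],x[0]])
    cell=s["tcp_pos"]+M@np.array([.002,.0335,.0005])
    d=cell[:2]-C
    print("t",s["time_s"],"tcp",s["tcp_pos"].round(4),"cell bottom in groove x %.1f y %.1f z %.1f mm"%(d@x*1e3,d@y*1e3,cell[2]*1e3),"yawerr %.4f"%(np.arctan2(M[1,0],M[0,0])-YAW),"tilt",M[2,[0,2]].round(4),"F groove",(s["force"][:2]@x).round(1),(s["force"][:2]@y).round(1),s["force"][2].round(1),"M",s["moment"].round(2),"w",s["grip_width"].round(4))
    return s
E
python3 - <<'E'
from h import *
import pickle
s=rep();im=bot.snapshot("wrist");cv2.imwrite("pics/w7.png",im[:,:,::-1]);pickle.dump(s,open("w7.pkl","wb"))
E
```

```text
Traceback (most recent call last):
  File "h.py", line 26, in rep
    print("t",s["time_s"],"tcp",s["tcp_pos"].round(4),"cell bottom in groove x %.1f y %.1f z %.1f mm"%(d@x*1e3,d@y*1e3,cell[2]*1e3),"yawerr %.4f"%(np.arctan2(M[1,0],M[0,0])-YAW),"tilt",M[2,[0,2]].round(4),"F groove",(s["force"][:2]@x).round(1),(s["force"][:2]@y).round(1),s["force"][2].round(1),"M",s["moment"].round(2),"w",s["grip_width"].round(4))
                                                                                                                                                                                                                                                                                                                                    ^^^^^^^^^^^^^^^^^^^^^
AttributeError: 'float' object has no attribute 'round'
```

```bash
sed -i 's/s\["grip_width"\].round(4)/round(s["grip_width"],4)/' h.py
python3 - <<'E'
from h import *
import pickle
s=rep();im=bot.snapshot("wrist");cv2.imwrite("pics/w7.png",im[:,:,::-1]);pickle.dump(s,open("w7.pkl","wb"))
E
```

```text
t 6.95 tcp [ 0.5208 -0.1594  0.156 ] cell bottom in groove x 12.1 y 0.5 z 122.5 mm yawerr 0.0011 tilt [ 0.0017 -0.0007] F groove 0.2 -1.3 -0.3 M [-0.01  0.03  0.  ] w 0.0297
```

View pics/w7.png

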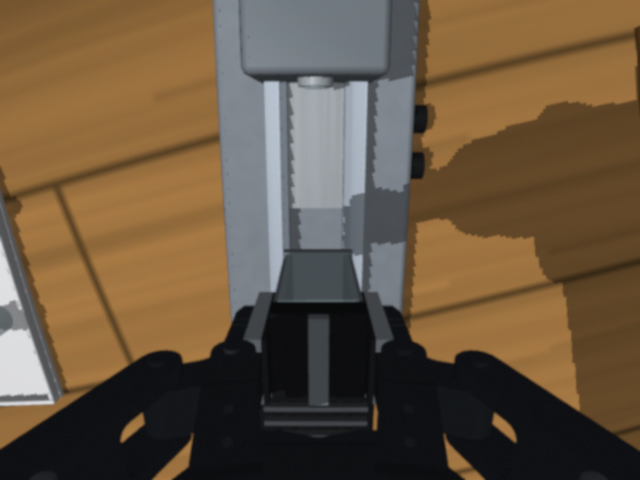

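```bash
python3 - <<'E'
import cv2
a=cv2.imread("pics/w7.png")
cv2.imwrite("pics/w7c.png",cv2.resize(a[160:260,250:390],(800,571),interpolation=cv2.INTER_CUBIC))
E
```

```text
(no output)
```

View pics/w7c.png

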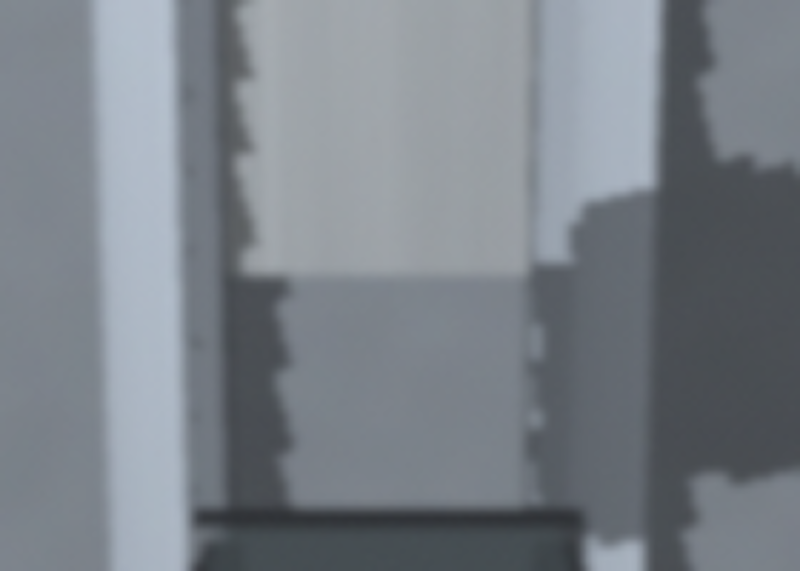

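```bash
python3 - <<'E'
from h import *
import pickle
s=pickle.load(open("w7.pkl","rb"))
x=np.array([np.cos(YAW),np.sin(YAW)]);y=np.array([-x[1],x[0]])
w=px2w("wrist",[(266.1,160),(366,160),(268.7,247.5),(363.4,247.5)],.056,s)
r=px2w("wrist",[(316.5,208.1)],.046,s)
for p in [*w,*r]:print(((p[:2]-C)@x).round(4),((p[:2]-C)@y).round(4))
d=w[2]+w[3]-w[0]-w[1];print(np.arctan2(d[1],d[0]))
E
```

```text
-0.0364 -0.0291
-0.0364 0.0287
0.0166 -0.0292
0.0166 0.0288
-0.0058 0.0
2.891661724380154
```

The picture shows the groove with the recess's far edge at (316,208), so the recess middle is again at x' = +10.7 mm. I trim by about 1.5 mm and go down to just above the wall tops.

>>> apply_moves(steps=[{"dx":0.0015,"dy":0.0002,"dz":-0.01,"rx":0,"ry":0,"rz":0,"gripper":0.02},{"dx":0,"dy":0,"dz":-0.015,"rx":0,"ry":0,"rz":0,"gripper":0.02},{"dx":0,"dy":0,"dz":-0.015,"rx":0,"ry":0,"rz":0,"gripper":0.02},{"dx":0,"dy":0,"dz":-0.015,"rx":0,"ry":0,"rz":0,"gripper":0.02},{"dx":0,"dy":0,"dz":-0.005,"rx":0,"ry":0,"rz":0,"gripper":0.02},{"dx":0,"dy":0,"dz":0,"rx":0,"ry":0,"rz":0,"gripper":0.02},{"dx":0,"dy":0,"dz":0,"rx":0,"ry":0,"rz":0,"gripper":0.02},{"dx":0,"dy":0,"dz":0,"rx":0,"ry":0,"rz":0,"gripper":0.02}])

```text
time_s: 7.67
tcp_pos: [0.5234, -0.1597, 0.0976]
orientation: [-0.088, -0.702, 0.702, 0.087]
force: [0.5, 0.0, -1.2]
grip_width: 0.0293
```

```bash
python3 - <<'E'
from h import *
import pickle
s=rep();im=bot.snapshot("wrist");cv2.imwrite("pics/w8.png",im[:,:,::-1]);pickle.dump(s,open("w8.pkl","wb"))
E
```

```text
t 7.6667 tcp [ 0.5234 -0.1597  0.0976] cell bottom in groove x 9.5 y 0.2 z 64.1 mm yawerr 0.0008 tilt [-0.0012  0.    ] F groove -0.5 -0.1 -1.2 M [ 0.04 -0.01  0.01] w 0.0293
```

View pics/w8.png

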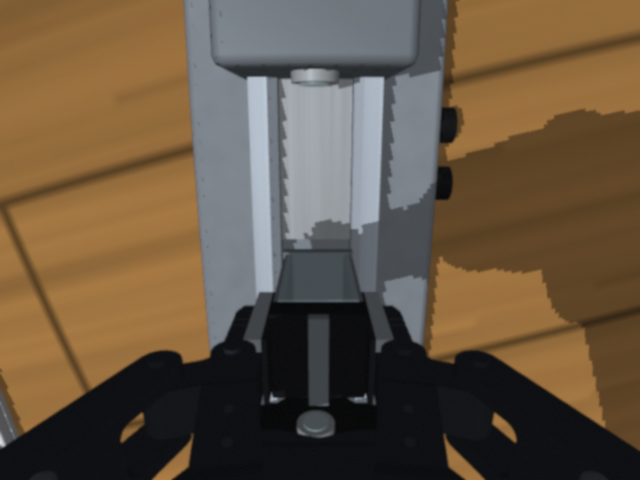

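>>> apply_moves(steps=[{"dx":-0.001,"dy":0.0003,"dz":-0.004,"rx":0,"ry":0,"rz":0,"gripper":0.02},{"dx":0,"dy":0,"dz":-0.004,"rx":0,"ry":0,"rz":0,"gripper":0.02},{"dx":0,"dy":0,"dz":-0.004,"rx":0,"ry":0,"rz":0,"gripper":0.02},{"dx":0,"dy":0,"dz":-0.003,"rx":0,"ry":0,"rz":0,"gripper":0.02},{"dx":0,"dy":0,"dz":0,"rx":0,"ry":0,"rz":0,"gripper":0.02},{"dx":0,"dy":0,"dz":0,"rx":0,"ry":0,"rz":0,"gripper":0.02},{"dx":0,"dy":0,"dz":0,"rx":0,"ry":0,"rz":0,"gripper":0.02}])

```text
time_s: 8.3
tcp_pos: [0.5218, -0.1597, 0.0819]
orientation: [-0.088, -0.702, 0.702, 0.088]
force: [-0.5, 0.5, -1.1]
grip_width: 0.0295
```

```bash
python3 -c "
from h import *
rep()"
```

```text
t 8.3 tcp [ 0.5218 -0.1597  0.0819] cell bottom in groove x 11.1 y 0.5 z 48.4 mm yawerr 0.0001 tilt [-0.0001  0.    ] F groove 0.6 -0.4 -1.1 M [ 0.01 -0.03 -0.01] w 0.0295
```

>>> apply_moves(steps=[{"dx":0.0003,"dy":0.0004,"dz":-0.001,"rx":0,"ry":0,"rz":0,"gripper":0.02},{"dx":0,"dy":0,"dz":-0.001,"rx":0,"ry":0,"rz":0,"gripper":0.02},{"dx":0,"dy":0,"dz":0,"rx":0,"ry":0,"rz":0,"gripper":0.02},{"dx":0,"dy":0,"dz":-0.0007,"rx":0,"ry":0,"rz":0,"gripper":0.02},{"dx":0,"dy":0,"dz":0,"rx":0,"ry":0,"rz":0,"gripper":0.02},{"dx":0,"dy":0,"dz":0,"rx":0,"ry":0,"rz":0,"gripper":0.02}])

```text
time_s: 8.8
tcp_pos: [0.522, -0.1593, 0.0791]
orientation: [-0.088, -0.702, 0.702, 0.088]
force: [-0.8, -0.5, -1.0]
grip_width: 0.0294
```

```bash
python3 -c "
from h import *
rep()"
```

```text
t 8.8 tcp [ 0.522  -0.1593  0.0791] cell bottom in groove x 11.0 y 0.1 z 45.6 mm yawerr 0.0001 tilt [0.0001 0.0001] F groove 0.7 0.7 -1.0 M [ 0.01 -0.04 -0.01] w 0.0294
```

Still no contact at floor level. I'll keep going in 0.7 mm steps.

>>> apply_moves(steps=[{"dx":0,"dy":0,"dz":-0.0007,"rx":0,"ry":0,"rz":0,"gripper":0.02},{"dx":0,"dy":0,"dz":0,"rx":0,"ry":0,"rz":0,"gripper":0.02},{"dx":0,"dy":0,"dz":-0.0007,"rx":0,"ry":0,"rz":0,"gripper":0.02},{"dx":0,"dy":0,"dz":0,"rx":0,"ry":0,"rz":0,"gripper":0.02},{"dx":0,"dy":0,"dz":0,"rx":0,"ry":0,"rz":0,"gripper":0.02}])

```text
time_s: 9.22
tcp_pos: [0.522, -0.1593, 0.0777]
orientation: [-0.088, -0.702, 0.702, 0.088]
force: [0.5, -0.7, -0.6]
grip_width: 0.0295
```

```bash
python3 -c "
from h import *
rep()"
```

```text
t 9.2167 tcp [ 0.522  -0.1593  0.0777] cell bottom in groove x 11.0 y 0.1 z 44.2 mm yawerr 0.0001 tilt [0.0001 0.0001] F groove -0.6 0.6 -0.6 M [ 0.01 -0.03  0.01] w 0.0295
```

>>> apply_moves(steps=[{"dx":0,"dy":0,"dz":-0.0007,"rx":0,"ry":0,"rz":0,"gripper":0.02},{"dx":0,"dy":0,"dz":0,"rx":0,"ry":0,"rz":0,"gripper":0.02},{"dx":0,"dy":0,"dz":-0.0007,"rx":0,"ry":0,"rz":0,"gripper":0.02},{"dx":0,"dy":0,"dz":0,"rx":0,"ry":0,"rz":0,"gripper":0.02},{"dx":0,"dy":0,"dz":0,"rx":0,"ry":0,"rz":0,"gripper":0.02}])

```text
time_s: 9.63
tcp_pos: [0.522, -0.1592, 0.0763]
orientation: [-0.088, -0.702, 0.702, 0.088]
force: [0.1, -0.4, -1.1]
grip_width: 0.0296
```

>>> apply_moves(steps=[{"dx":0,"dy":0,"dz":-0.0007,"rx":0,"ry":0,"rz":0,"gripper":0.02},{"dx":0,"dy":0,"dz":0,"rx":0,"ry":0,"rz":0,"gripper":0.02},{"dx":0,"dy":0,"dz":-0.0007,"rx":0,"ry":0,"rz":0,"gripper":0.02},{"dx":0,"dy":0,"dz":0,"rx":0,"ry":0,"rz":0,"gripper":0.02},{"dx":0,"dy":0,"dz":0,"rx":0,"ry":0,"rz":0,"gripper":0.02}])

```text
time_s: 10.05
tcp_pos: [0.522, -0.1593, 0.0749]
orientation: [-0.088, -0.702, 0.702, 0.088]
force: [-0.0, -0.3, -1.2]
grip_width: 0.0298
```

```bash
python3 -c "
from h import *
rep();im=bot.snapshot('wrist');cv2.imwrite('pics/w9.png',im[:,:,::-1])"
```

```text
t 10.05 tcp [ 0.522  -0.1593  0.0749] cell bottom in groove x 10.9 y 0.0 z 41.4 mm yawerr 0.0001 tilt [-0.      0.0001] F groove -0.1 0.3 -1.2 M [-0.04  0.02 -0.  ] w 0.0298
```

View pics/w9.png

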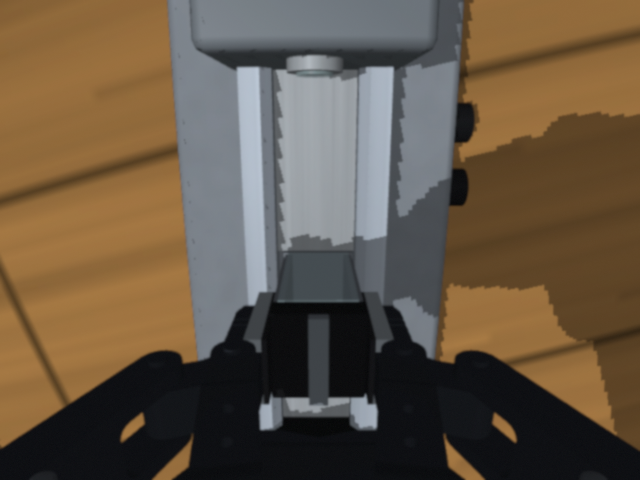

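The cell has not shifted in the jaws: its lower front edge is still at row 251. It is already below floor level, so it is in the recess. I'll go on down gently.

>>> apply_moves(steps=[{"dx":0,"dy":0,"dz":-0.0008,"rx":0,"ry":0,"rz":0,"gripper":0.02},{"dx":0,"dy":0,"dz":0,"rx":0,"ry":0,"rz":0,"gripper":0.02},{"dx":0,"dy":0,"dz":-0.0008,"rx":0,"ry":0,"rz":0,"gripper":0.02},{"dx":0,"dy":0,"dz":0,"rx":0,"ry":0,"rz":0,"gripper":0.02},{"dx":0,"dy":0,"dz":-0.0008,"rx":0,"ry":0,"rz":0,"gripper":0.02},{"dx":0,"dy":0,"dz":0,"rx":0,"ry":0,"rz":0,"gripper":0.02},{"dx":0,"dy":0,"dz":0,"rx":0,"ry":0,"rz":0,"gripper":0.02}])

```text
time_s: 10.68
tcp_pos: [0.522, -0.1593, 0.0725]
orientation: [-0.088, -0.702, 0.702, 0.088]
force: [-0.2, -0.8, -0.5]
grip_width: 0.0296
```

>>> apply_moves(steps=[{"dx":0,"dy":0,"dz":-0.0004,"rx":0,"ry":0,"rz":0,"gripper":0.02},{"dx":0,"dy":0,"dz":0,"rx":0,"ry":0,"rz":0,"gripper":0.02},{"dx":0,"dy":0,"dz":0,"rx":0,"ry":0,"rz":0,"gripper":0.02}])

```text
time_s: 10.93
tcp_pos: [0.5221, -0.1593, 0.0721]
orientation: [-0.088, -0.702, 0.702, 0.088]
force: [-0.2, 0.2, -0.1]
grip_width: 0.0296
```

>>> apply_moves(steps=[{"dx":0,"dy":0,"dz":-0.0004,"rx":0,"ry":0,"rz":0,"gripper":0.02},{"dx":0,"dy":0,"dz":0,"rx":0,"ry":0,"rz":0,"gripper":0.02},{"dx":0,"dy":0,"dz":0,"rx":0,"ry":0,"rz":0,"gripper":0.02}])

```text
time_s: 11.18
tcp_pos: [0.522, -0.1593, 0.0717]
orientation: [-0.088, -0.702, 0.702, 0.088]
force: [-0.3, -0.7, -0.9]
grip_width: 0.0299
```

>>> apply_moves(steps=[{"dx":0,"dy":0,"dz":-0.0003,"rx":0,"ry":0,"rz":0,"gripper":0.02},{"dx":0,"dy":0,"dz":0,"rx":0,"ry":0,"rz":0,"gripper":0.02},{"dx":0,"dy":0,"dz":0,"rx":0,"ry":0,"rz":0,"gripper":0.02}])

```text
time_s: 11.43
tcp_pos: [0.5221, -0.1593, 0.0715]
orientation: [-0.088, -0.702, 0.702, 0.088]
force: [-0.2, 0.5, 0.4]
grip_width: 0.0294
```

>>> apply_moves(steps=[{"dx":0,"dy":0,"dz":-0.0003,"rx":0,"ry":0,"rz":0,"gripper":0.02},{"dx":0,"dy":0,"dz":0,"rx":0,"ry":0,"rz":0,"gripper":0.02},{"dx":0,"dy":0,"dz":0,"rx":0,"ry":0,"rz":0,"gripper":0.02}])

```text
time_s: 11.68
tcp_pos: [0.5222, -0.1593, 0.0715]
orientation: [-0.088, -0.702, 0.702, 0.088]
force: [-2.2, 0.2, 5.6]
grip_width: 0.0294
```

Contact came at TCP 0.0715, which puts the cell's bottom at 38.0 mm, on the recess bottom, with 5.6 N on the tool. I'll ease off slightly and open the gripper.

>>> apply_moves(steps=[{"dx":0,"dy":0,"dz":0.0004,"rx":0,"ry":0,"rz":0,"gripper":0.02},{"dx":0,"dy":0,"dz":0,"rx":0,"ry":0,"rz":0,"gripper":0.034},{"dx":0,"dy":0,"dz":0,"rx":0,"ry":0,"rz":0,"gripper":0.04},{"dx":0,"dy":0,"dz":0,"rx":0,"ry":0,"rz":0,"gripper":0.05},{"dx":0,"dy":0,"dz":0,"rx":0,"ry":0,"rz":0,"gripper":0.06},{"dx":0,"dy":0,"dz":0,"rx":0,"ry":0,"rz":0,"gripper":0.06},{"dx":0,"dy":0,"dz":0,"rx":0,"ry":0,"rz":0,"gripper":0.06}])

```text
time_s: 12.27
tcp_pos: [0.522, -0.1593, 0.0715]
orientation: [-0.088, -0.702, 0.702, 0.088]
force: [0.3, -0.6, 0.4]
grip_width: 0.0602
```

```bash
python3 -c "
from h import *
rep();im=bot.snapshot('wrist');cv2.imwrite('pics/w10.png',im[:,:,::-1])"
```

```text
t 12.2667 tcp [ 0.522  -0.1593  0.0715] cell bottom in groove x 11.0 y 0.1 z 38.0 mm yawerr 0.0001 tilt [0.0001 0.0001] F groove -0.4 0.5 0.4 M [ 0.04  0.03 -0.02] w 0.0602
```

View pics/w10.png

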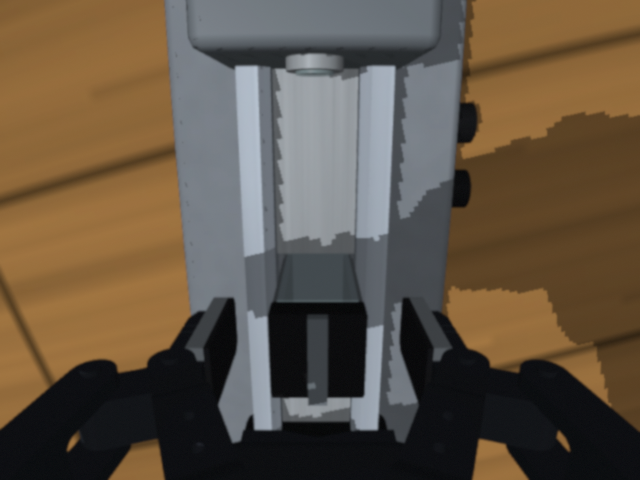

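The cell stands free between the open fingers at (317,350), square in the groove. I'll retreat straight up.

>>> apply_moves(steps=[{"dx":0,"dy":0,"dz":0.01,"rx":0,"ry":0,"rz":0,"gripper":0.06},{"dx":0,"dy":0,"dz":0.02,"rx":0,"ry":0,"rz":0,"gripper":0.06},{"dx":0,"dy":0,"dz":0.03,"rx":0,"ry":0,"rz":0,"gripper":0.06},{"dx":0,"dy":0,"dz":0.04,"rx":0,"ry":0,"rz":0,"gripper":0.06},{"dx":0,"dy":0,"dz":0.04,"rx":0,"ry":0,"rz":0,"gripper":0.06},{"dx":0,"dy":0,"dz":0.03,"rx":0,"ry":0,"rz":0,"gripper":0.06},{"dx":0,"dy":0,"dz":0,"rx":0,"ry":0,"rz":0,"gripper":0.06},{"dx":0,"dy":0,"dz":0,"rx":0,"ry":0,"rz":0,"gripper":0.06}])

```text
time_s: 12.98
tcp_pos: [0.523, -0.1594, 0.2443]
orientation: [-0.089, -0.701, 0.702, 0.086]
force: [-1.1, -0.1, -1.4]
grip_width: 0.0598
```

```bash
python3 - <<'E'
from h import *
import pickle
s=rep();im=bot.snapshot('wrist');cv2.imwrite('pics/w11.png',cv2.resize(im[100:300,220:420,::-1],(600,600),interpolation=cv2.INTER_CUBIC));pickle.dump(s,open("w11.pkl","wb"))
im=bot.snapshot("scene");cv2.imwrite("pics/s11.png",cv2.resize(im[150:430,80:430,::-1],(750,600),interpolation=cv2.INTER_CUBIC))
E
```

```text
t 12.9833 tcp [ 0.523  -0.1594  0.2443] cell bottom in groove x 9.9 y -0.1 z 210.8 mm yawerr 0.0002 tilt [-0.0044  0.0006] F groove 1.0 0.3 -1.4 M [-0.01  0.04 -0.04] w 0.0598
```

View pics/w11.png

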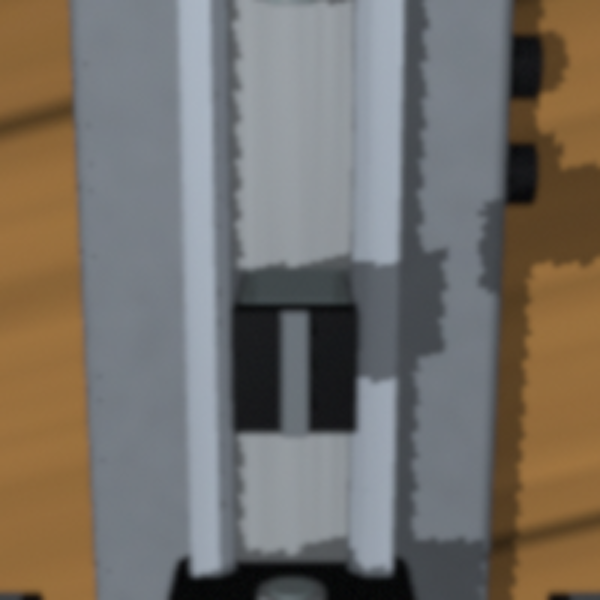

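View pics/s11.png

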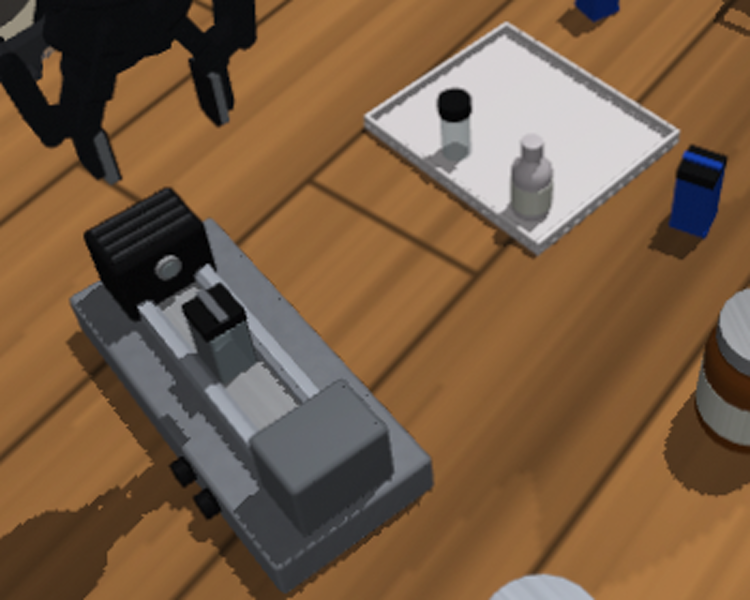

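```bash
python3 - <<'E'
from h import *
import pickle
s=pickle.load(open("w11.pkl","rb"))
f=lambda L:[(220+x/3,100+y/3) for x,y in L]
x=np.array([np.cos(YAW),np.sin(YAW)]);y=np.array([-x[1],x[0]])
for z in(.102,.110):
    c=px2w("wrist",f([(234,306),(356,306),(357,431),(233,431)]),z,s)
    print(z,[np.linalg.norm(c[i]-c[i-1]).round(4) for i in range(4)],(c.mean(0)[:2]-C)@x,(c.mean(0)[:2]-C)@y)
    d=c[2]+c[3]-c[0]-c[1];print("yaw err",np.arctan2(d[1],d[0])-YAW)
p=w2px("scene",[[*(C+.0107*x+a*.015*x+b*.015*y),.102] for a,b in((1,1),(1,-1),(-1,1),(-1,-1))]);print("scene crop expected cap corners",((p-[80,150])*[750/350,600/280]).round())
p=w2px("scene",[[*(C+.0107*x+a*.015*x+b*.015*y),.110] for a,b in((1,1),(1,-1),(-1,1),(-1,-1))]);print("if unseated",((p-[80,150])*[750/350,600/280]).round())
E
```

```text
0.102 [np.float64(0.0303), np.float64(0.0283), np.float64(0.0303), np.float64(0.0296)] 0.00901894853599976 0.0007953802760491862
yaw err 0.00022924862809148294
0.11 [np.float64(0.0294), np.float64(0.0275), np.float64(0.0294), np.float64(0.0288)] 0.007035408663981056 0.000790989112111399
yaw err 0.00022924862809103885
scene crop expected cap corners [[178. 303.]
 [218. 279.]
 [202. 332.]
 [243. 307.]]
if unseated [[175. 295.]
 [216. 271.]
 [199. 325.]
 [241. 300.]]
```

The seated model fits: the cap is 30.3 mm wide when taken at z = 102 mm, the yaw error is about 0, and its scene corners lie nearer the seated prediction than the unseated one. Handing in.

```bash
python3 -c "
from h import *
print(bot.finish_job())"
```

```text
the job is handed in; nothing more can be done
None
```

I took the square capped cell from the tray by its ribbed faces, stood it in the tester's groove, let go and handed the job in. `finish_job` gives no verdict, so what follows is my own checks.

- **Finding the seat:** the recess showed up in the wrist camera about 11 mm from the groove's centre, towards the lamp. I lowered the cell there in steps of 1 mm or less. It passed floor level without touching, so I never had to slide it along to feel for the seat.
- **Seating:** it stopped with its bottom at 38.0 mm, the recess bottom. The highest force I read while seating it was 5.6 N.
- **Last checks:**
  - The cell stands free, upright in the pictures and square to the light path (yaw error near 0).
  - It is within 1 mm of the groove's middle line.
  - The arm is about 14 cm above it, touching nothing.
  - The vial and the white bottle look unmoved.
- **Small disagreements:** the last camera estimate put the cell 9.0 mm along the groove, against 11.0 mm from the arm. The cap corners in the scene view were 2–8 enlarged pixels (up to about 4 camera pixels) off the predicted seated position, but nearer to that than to an unseated one. I put both down to calibration and the arm still settling.

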